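# Square a bowl blank into the fence corner

### The job

Push the dark walnut bowl blank over the bench so that it sits in the corner ready for marking out: one long side flat along the aluminium fence and one end butted against the orange stop, with no visible gap at either. Only push it with the fingers: it must stay flat on the bench and not be lifted or tipped. Leave the light maple blank and everything else where they are, and finish clear of everything.

Things in the scene. Friction and masses are not known exactly. Their poses are not given: they have to be found in the camera images.
- walnut: the dark brown rectangular wood block to push, loose on the bench, 96 x 120 x 40 mm (x, y, z), about 0.3 kg; origin at the centre of its underside, y along its long sides, z up. Too wide to grip. It starts between the robot and the fence, left or right of centre, turned up to 0.5 rad from the fence's line
- fence: fixed straight aluminium bar on the bench beyond the blanks, 600 mm long, 30 mm high, 34 mm thick. Origin on the bench under the middle of its front face (the face towards the robot); y runs along the fence, x points away from the robot; the front face is x = 0 in this frame
- clamp: fixed black clamp knob on top of the end of the fence that has no stop, behind the front face, its top 50 mm above the bench; origin on the bench in the front face below it
- stop: fixed orange block at one end of the fence, left or right (y = +262 or -262 mm in the fence's frame). Block 24 mm thick along the fence (12 mm each side of the origin), 30 mm high, standing out 90 mm from the front face; its strap over the fence is 38 mm high; origin on the bench in the fence's front face, axes parallel to the fence's. The blank goes on its inner side
- maple: light wood block of the same size and frame as the walnut one, loose, nearly parallel to the bench edge; to be left alone. Once the walnut blank is along the fence, it passes the maple one with about 2 cm or more to spare
- tin: round blue wax tin with brass lid, 76 mm across, 48 mm high, loose; leave alone. Origin at the centre of its underside
- spool: turned wooden spool standing upright, 48 mm across, 54 mm high, loose; leave alone. Origin at the centre of its underside
- pull: small turned drawer pull, 40 mm across, 40 mm high, standing at the robot's right, loose; leave alone. Origin at the centre of its underside
- glue: white glue bottle, 60 mm across, 150 mm high, loose, at the robot's right; leave alone. Origin at the centre of its underside
- driver: screwdriver lying at the robot's left, loose; leave alone. x along it towards the tip
Not all that is in view belongs to the job. Of the things that look like the walnut, the largest one is meant.

How it is judged (in metres and radians):
At the end, for the whole second after the job is handed in: The walnut blank rests flat on the bench on the inner side of the stop, a long side along the fence (within 4 mm of touching, within 2 degrees of parallel) and an end within 4 mm of the orange stop, at rest; every bystander within 20 mm of where it was (x of walnut in the frame of fence between -0.052 and -0.042 m and (y of walnut in the frame of stop between 0.066 and 0.076 m or y of walnut in the frame of stop between -0.076 and -0.066 m) and y of walnut in the frame of fence between -0.22 and 0.22 m and angle between the y axis of walnut and the y axis of fence, either way round below 0.035 rad and angle between walnut's own z axis and vertical below 0.05 rad and height (world z) of walnut below 0.004 m and linear speed of walnut below 0.01 m/s and distance of each of maple, tin, spool, pull, glue, driver from where it was at the start of the episode below 0.02 m).
It fails at once if the walnut blank is lifted or tipped off the bench (height (world z) of walnut above 0.01 m or angle between walnut's own z axis and vertical above 0.2 rad).
It fails at once if the maple blank or another bystander is displaced by more than 20 mm or knocked over (distance of any of maple, tin, spool, pull, glue, driver from where it was at the start of the episode above 0.02 m or angle between any of tin, spool, pull, glue, maple's own z axis and vertical above 0.4 rad).
It also fails if it takes over 54 s, if anything falls off the work surface, if the arm or the gripper's body presses on something with over 40 N, if the wrist force passes 120 N, or if a joint passes its speed limit or range.

### The arm

A 6-joint arm with a two-finger parallel gripper is mounted at the origin on the work surface. World frame = base frame: x ahead of the robot, y to its left, z up, the work surface at z = 0. Lengths are in mm, angles in rad, forces in N, time in s.
With the tool pointing down it reaches from about 350 to 925 mm from the base axis. Payload 6.4 kg.
Tool frame: the origin (TCP) lies where the fingers leave the gripper's body, on its centre line; the fingertips stand 97 mm ahead of it and the grasp point (between the pads) lies 78 mm ahead of it; z points along the fingers, y is the line along which they close (so a half turn about z gives the same grasp; the last joint's range is limited). The gripper opens to 94 mm and grips with 3 to 60 N. Pads are 16 mm wide; open, the fingers measure 119 mm over their backs; the gripper's body (75 mm by 177 mm) begins 78 mm behind the grasp point.
Start: joints at [1.147, 0.245, 1.558, -0, 1.339, -0.174], TCP at [160.683, 629.838, 302.655] pointing down, gripper open.
Joint ranges: [-3.13, 3.13], [-1.02, 2.26], [0.13, 2.54], [-0.95, 4.09], [0.21, 2.88], [-2.74, 2.74]. Speed limits (rad/s): [2.57, 2.57, 3.14, 3.14, 3.14, 3.14].

### API

Orientations are given as a unit quaternion [w, x, y, z].
In Python, from workcell import get_obs, capture, sign_off, find_in, cut_out, place_of gives the robot as it stands. The module is installed in compiled form; this text tells all that it offers.
- The arm moves only by the tool send_rows, never from a script. Its argument "targets" is one flat list of numbers, 6 for each row, row after row: the shift along the tool's x, y, z in m, then the turn, a rotation vector about the tool's x, y, z in degrees. A call has exactly 10 rows; each row is the pose to reach, as a shift and turn from the pose commanded when the call began, along the tool's axes at that moment; what a row does not reach only later rows make up. A row lasts 1/8 s, in which the tool goes at most 62.5 mm and 10.7 degrees, less where a joint would pass 70% of its speed; a pose out of reach is approached as far as the arm can. A call with a gripper value outside its range is refused whole. "jaw" is the gripper's target within -1 to 1 (fully open at 1, half-way at 0, shut at -1), set as the call begins (left out, the last holds). The fingers move at their own pace and stop on an object; "newtons" is the grip in N (left out, the last holds). Time passes only in rows, so rows that repeat a pose let the fingers close, or fill a call up. It gives the time, the measured TCP pose, the force, the opening and the grip force at its end, in the units of the state.
- get_obs(): the state, without advancing time (a new reading comes with each control period).
- capture(name): name is "scene" or "top" or "wrist"; returns a dict with "img" (420x560x3 uint8, blue, green, red), "fx", "fy", "cx", "cy" (pixels), "eye" and "rotation" of the camera in the world; the wrist camera has in their place "mount" (4x4, takes a point from camera to tool coordinates, whose origin is the TCP and whose axes are the flange's). Camera axes: x right, y up, looking along -z (the intrinsics and any distortion apply to the point x, -y, -z); pixel columns grow to the right and rows downward; lengths in mm; the calibration is good to about 2 mm. A picture is of the moment at which its call begins: read the wrist's pose just before it. There is no depth.
- sign_off(): hands the job in; it is judged then, once.
Trained networks look in a picture, given as the dict that the camera call returned (one of the last four; its "shot" number tells which), for a name from the list of things; names that differ only in an ending like _2 or _b are one class to them, and where a whole thing is asked for, a point or a joint stands for the part that bears it (a point fixed in the world has none). Each returns a list of dicts, best first, with "conf" (0 to 1); they miss things now and then, are a little off and sometimes report something else, mostly with a low value. They report only what shows in the picture. A call takes as long as a camera call. They do not tell look-alikes from the thing itself.
- find_in(picture, target): "point" ([column, row] in pixels, amid what is visible of it).
- cut_out(picture, target): "pixels" (420x560 bool, what is visible of it) and "point" ([column, row] in pixels, amid what is visible of it).
- place_of(picture, target): "point" ([column, row] in pixels: a listed point, or the origin of a listed thing).
The state is a dict: "time": time; "q": joint angles; "dq": joint speeds; "effort": joint torques, N m; "eef_pos": TCP position; "orientation": TCP orientation; "force": force on the tool from outside, world axes, zero at the start; "torque": the same for the moment, N m; "width": finger opening in mm; "grasp_force": force on a finger pad.
Only numpy, scipy, OpenCV 4.12 (cv2) and the standard library are available. Lean on these libraries where they do the work, as an engineer would, in place of code of your own. Each camera call takes 0.05 s, during which the arm holds its last target. There are 200 camera calls.

## Working session

There is one attempt and no reset: what is moved stays moved. The work goes in short steps, Python scripts to look and compute and a tool call to move; the robot and the scene stay as the last step left them, time stands still between calls to the robot, and variables do not carry over. Pictures are saved under pics/ and viewed, at most 10 in all, crops included, and the job is handed in when it is done.

Besides the shell and the picture viewer there is one more tool, called after "Emit:" as name(argument=value, ...), one argument or row to a line, values as JSON. send_rows: Moves the arm, as the interface text tells. Its arguments: {"type":"object","properties":{"targets":{"type":"array","items":{"type":"number"}},"jaw":{"type":"number"},"newtons":{"type":"number"}},"required":["targets"]}

```bash
mkdir -p pics
cat > h.py <<'E'
import numpy as np, cv2
from workcell import *
from scipy.spatial.transform import Rotation as R
def ray(p,uv):
    d=np.array([(uv[0]-p['cx'])/p['fx'],-(uv[1]-p['cy'])/p['fy'],-1.0]); return np.array(p['rotation'])@d
def onz(p,uv,z=0):
    d=ray(p,uv); e=np.array(p['eye']); return e+d*(z-e[2])/d[2]
def proj(p,X):
    c=np.array(p['rotation']).T@(np.array(X)-p['eye']); return [p['cx']+p['fx']*c[0]/-c[2], p['cy']-p['fy']*c[1]/-c[2]]
E
python3 - <<'E'
from h import *
t=capture('top'); print({k:v for k,v in t.items() if k!='img'})
cv2.imwrite('pics/top.png',t['img'])
for n in 'walnut fence clamp stop maple tin spool pull glue driver'.split():
    for d in place_of(t,n)[:3]: print(n,round(d['conf'],2),np.round(d['point']),np.round(onz(t,d['point']))[:2])
for n in ['walnut','maple']:
    for d in cut_out(t,n)[:3]:
        c=cv2.findContours(d['pixels'].astype(np.uint8),0,2)[0]; c=max(c,key=cv2.contourArea)
        b=cv2.boxPoints(cv2.minAreaRect(c)); print(n,d['conf'],d['pixels'].sum(),np.round([onz(t,q,40)[:2] for q in b]).tolist())
s=capture('scene'); cv2.imwrite('pics/scene.png',s['img'])
o=get_obs();print(o['time'],o['eef_pos'],o['orientation'],R.from_quat(np.roll(o['orientation'],-1)).as_matrix().round(3))
E
```

```text
{'fx': 529.9527311016941, 'fy': 529.9527311016941, 'cx': 279.6727404092125, 'cy': 211.07906240103495, 'eye': array([ 384.43154826,  -54.74675893, 1605.79013137]), 'rotation': array([ 0.70866226,  0.03380922, -0.02732997, -0.70420722]), 'shot': 1}Traceback (most recent call last):
  File "<stdin>", line 5, in <module>
  File "h.py", line 7, in onz
    d=ray(p,uv); e=np.array(p['eye']); return e+d*(z-e[2])/d[2]
  File "h.py", line 5, in ray
    d=np.array([(uv[0]-p['cx'])/p['fx'],-(uv[1]-p['cy'])/p['fy'],-1.0]); return np.array(p['rotation'])@d
                                                                                ~~~~~~~~~~~~~~~~~~~~~~~^~
ValueError: matmul: Input operand 1 has a mismatch in its core dimension 0, with gufunc signature (n?,k),(k,m?)->(n?,m?) (size 3 is different from 4)
```

View pics/top.png

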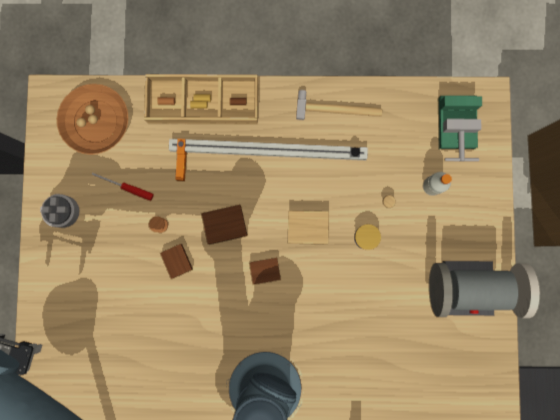

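The walnut is at pixel (224,225), the fence runs along row ~150, the stop is at its left end (181,160), and the clamp is at (355,152). The maple is at (308,227). Smaller dark look-alikes sit at (177,261) and (265,271). The rotation is a quaternion, so I'll fix the helper.

```bash
sed -i "s/np.array(p\['rotation'\])/rm(p)/" h.py
cat >> h.py <<'E'
def rm(p):
    r=np.array(p['rotation']); return R.from_quat(np.roll(r,-1)).as_matrix() if r.size==4 else r
E
python3 - <<'E'
from h import *
t=capture('top')
for n in 'walnut fence clamp stop maple tin spool pull glue driver'.split():
    for d in place_of(t,n)[:3]: print(n,round(d['conf'],2),np.round(d['point']),np.round(onz(t,d['point']))[:2])
for n in ['walnut','maple','stop','fence']:
    for d in cut_out(t,n)[:3]:
        c=cv2.findContours(d['pixels'].astype(np.uint8),0,2)[0]; c=max(c,key=cv2.contourArea)
        b=cv2.boxPoints(cv2.minAreaRect(c)); z=40 if n in('walnut','maple') else 30
        print(n,d['conf'],d['pixels'].sum(),np.round([onz(t,q,z)[:2] for q in b]).tolist())
s=capture('scene'); cv2.imwrite('pics/scene.png',s['img'])
cv2.imwrite('pics/topc.png',cv2.resize(t['img'][120:290,140:400],None,fx=3,fy=3,interpolation=2))
o=get_obs();print(o['time'],o['eef_pos'],o['orientation'],R.from_quat(np.roll(o['orientation'],-1)).as_matrix().round(3).tolist())
w=capture('wrist');print(w['mount'])
E
```

```text
walnut 0.79 [224. 225.] [480. 130.]
walnut 0.64 [177. 266.] [357. 270.]
fence 0.78 [266. 156.] [695.   4.]
clamp 0.54 [350. 159.] [ 686. -256.]
clamp 0.5 [158. 224.] [482. 329.]
stop 0.74 [184. 151.] [707. 256.]
maple 0.88 [307. 231.] [ 464. -122.]
maple 0.35 [434. 188.] [ 598. -508.]
tin 0.68 [364. 236.] [ 451. -295.]
tin 0.67 [184. 151.] [708. 257.]
spool 0.78 [160. 224.] [483. 325.]
pull 0.69 [226. 225.] [481. 124.]
pull 0.61 [388. 200.] [ 559. -368.]
glue 0.58 [430. 184.] [ 609. -499.]
driver 0.8 [123. 185.] [601. 440.]
driver 0.44 [366. 239.] [ 440. -301.]
walnut 0.83 690 [[392.0, 318.0], [423.0, 253.0], [347.0, 215.0], [316.0, 280.0]]
walnut 0.61 1323 [[513.0, 197.0], [540.0, 78.0], [445.0, 56.0], [418.0, 174.0]]
walnut 0.6 640 [[368.0, 52.0], [384.0, -31.0], [319.0, -44.0], [303.0, 39.0]]
maple 0.89 1300 [[426.0, -62.0], [522.0, -65.0], [519.0, -185.0], [423.0, -182.0]]
stop 0.6 384 [[610.0, 276.0], [739.0, 272.0], [737.0, 242.0], [609.0, 247.0]]
fence 0.84 2384 [[695.0, 249.0], [739.0, 248.0], [717.0, -302.0], [673.0, -300.0]]
fence 0.66 1407 [[518.0, 200.0], [545.0, 76.0], [445.0, 54.0], [418.0, 178.0]]
0.9 [160.70182838 629.83076412 302.66650506] [2.98309078e-06 1.24569874e-01 9.92210838e-01 3.94423338e-07] [[-0.969, 0.247, 0.0], [0.247, 0.969, 0.0], [-0.0, 0.0, -1.0]]
[[ 1.61825981e-03  9.64161006e-01  2.65312903e-01  7.68342856e+01]
 [ 9.99998678e-01 -1.60257547e-03 -2.75587407e-04 -6.66090093e-01]
 [ 1.59473318e-04  2.65312998e-01 -9.64162324e-01 -8.37883642e+01]
 [ 0.00000000e+00  0.00000000e+00  0.00000000e+00  1.00000000e+00]]
```

View pics/topc.png

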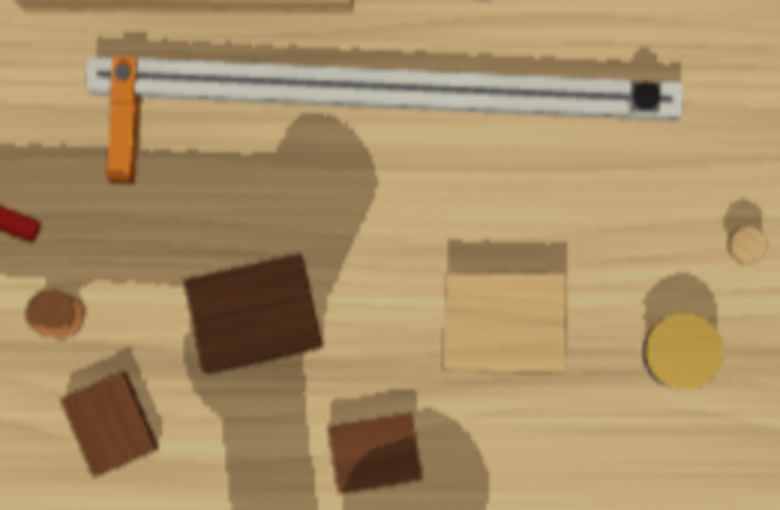

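Emit:
send_rows(
  targets=[-0.037, -0.045, 0, 0, 0, -3, -0.073, -0.089, 0, 0, 0, -6, -0.11, -0.134, 0, 0, 0, -9, -0.146, -0.178, 0, 0, 0, -12, -0.183, -0.223, 0, 0, 0, -15, -0.219, -0.267, 0, 0, 0, -18, -0.256, -0.312, 0, 0, 0, -21, -0.292, -0.356, 0, 0, 0, -24, -0.329, -0.4, 0, 0, 0, -27, -0.365, -0.445, 0, 0, 0, -27],
  jaw=1,
)

```text
time: 2.2
eef_pos: [404.8, 106.6, 303.1]
orientation: [0.001, -0.111, 0.994, -0.0]
force: [1.3, 0.5, 0.3]
width: 94.3
grasp_force: 0.0
```

View pics/scene.png

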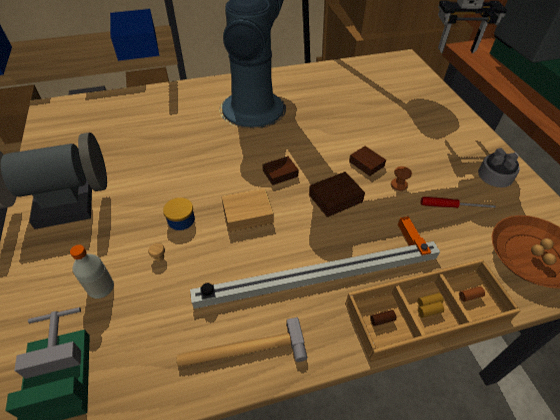

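```bash
cat >> h.py <<'E'
def shift(x,y,z,psi):
    o=get_obs(); M=R.from_quat(np.roll(o['orientation'],-1)).as_matrix(); T=np.array(o['eef_pos'])
    cur=np.arctan2(-M[0,1],M[1,1]); d=M.T@(np.array([x,y,z])-T)
    print('t',round(o['time'],2),'tcp',T.round(1),'psi',cur.round(3),'F',np.round(o['force'],1),'shift',d.round(1),'turn',np.degrees(cur-psi).round(1),'q',np.round(o['q'],2))
E
python3 -c "
from h import *
shift(405,109,107,.223)"
```

```text
t 2.2 tcp [404.8 106.6 303.1] psi 0.222 F [1.3 0.5 0.3] shift [ -0.4   2.3 196.1] turn -0.1 q [-0.01 -0.34  2.12  0.    1.36 -1.81]
```

Emit:
send_rows(
  targets=[0, 0.002, 0.05, 0, 0, 0, 0, 0.002, 0.1, 0, 0, 0, 0, 0.002, 0.15, 0, 0, 0, 0, 0.002, 0.18, 0, 0, 0, 0, 0.002, 0.195, 0, 0, 0, 0, 0.002, 0.195, 0, 0, 0, -0.007, 0.002, 0.195, 0, 0, 0, -0.015, 0.002, 0.195, 0, 0, 0, -0.023, 0.002, 0.195, 0, 0, 0, -0.03, 0.002, 0.195, 0, 0, 0],
)

```text
time: 3.45
eef_pos: [433.5, 117.1, 107.9]
orientation: [-0.001, -0.111, 0.994, -0.0]
force: [-3.3, -0.7, 2.2]
width: 94.0
grasp_force: 1.5
```

```bash
python3 -c "
from h import *
shift(596,125,107,-.041)
p=capture('wrist'); cv2.imwrite('pics/w1.png',p['img'])
t=capture('top'); cv2.imwrite('pics/t2.png',cv2.resize(t['img'][120:290,140:400],None,fx=3,fy=3,interpolation=2))"
```

```text
t 3.45 tcp [433.5 117.1 107.9] psi 0.222 F [-3.3 -0.7  2.2] shift [-160.2  -28.     0.7] turn 15.0 q [ 0.01  0.06  2.17 -0.    0.91 -1.78]
```

View pics/t2.png

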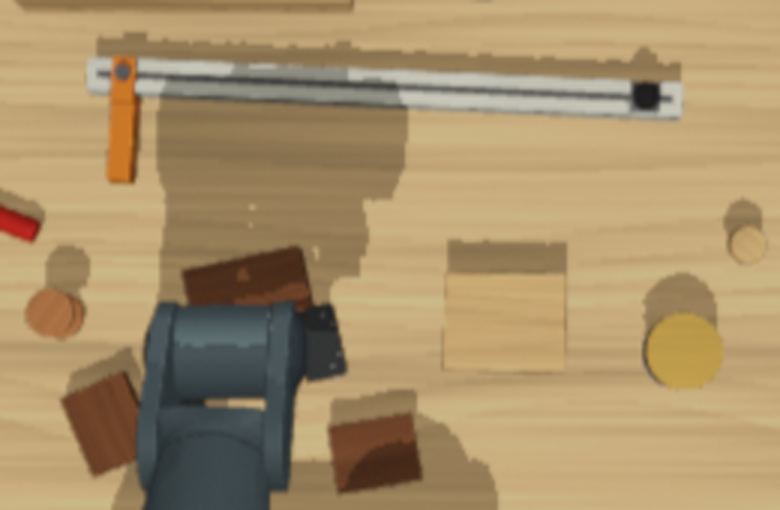

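The fingers are in contact with the rear long side, crop row ~305, and the blank has moved about 3 mm. Next I push along an arc that turns it parallel to the fence.

Emit:
send_rows(
  targets=[-0.011, 0, 0, 0, 0, 1.5, -0.022, -0.001, 0, 0, 0, 3, -0.033, -0.001, 0, 0, 0, 4.5, -0.044, -0.002, 0, 0, 0, 6, -0.054, -0.004, 0, 0, 0, 7.5, -0.065, -0.005, 0, 0, 0, 9, -0.076, -0.007, 0, 0, 0, 10.5, -0.087, -0.009, 0, 0, 0, 12, -0.097, -0.012, 0, 0, 0, 13.5, -0.108, -0.014, 0, 0, 0, 15],
)

```text
time: 4.8
eef_pos: [542.3, 127.0, 107.7]
orientation: [-0.0, 0.021, 1.0, 0.0]
force: [-1.6, 0.8, 0.4]
width: 93.8
grasp_force: 1.1
```

```bash
python3 -c "
from h import *
shift(596,125,107,-.041)
t=capture('top'); cv2.imwrite('pics/t3.png',cv2.resize(t['img'][120:290,140:400],None,fx=3,fy=3,interpolation=2))"
```

```text
t 4.8 tcp [542.3 127.  107.7] psi -0.042 F [-1.6  0.8  0.4] shift [-53.8   0.3   0.7] turn -0.1 q [ 0.03  0.29  1.9   0.    0.95 -1.5 ]
```

View pics/t3.png

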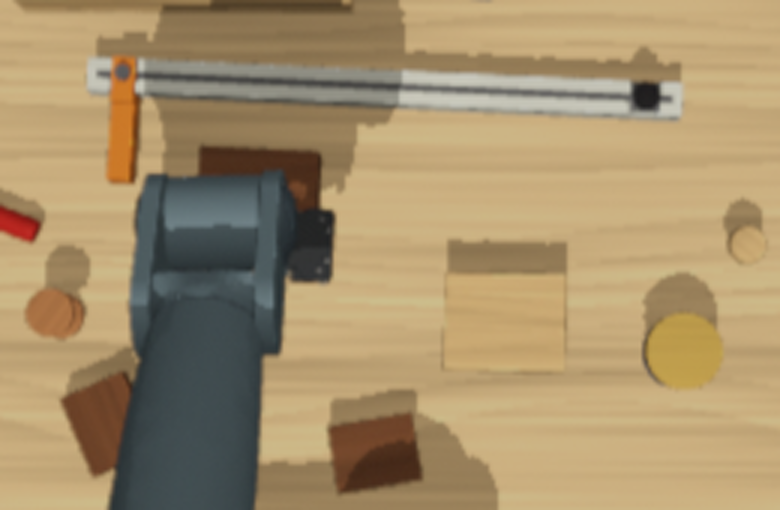

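The blank is now parallel to the fence, with its front edge at crop row ~150 and the fence at ~100. I'll close most of the gap.

Emit:
send_rows(
  targets=[-0.008, 0, 0, 0, 0, 0, -0.016, 0, 0, 0, 0, 0, -0.024, 0, 0, 0, 0, 0, -0.032, 0, 0, 0, 0, 0, -0.038, 0, 0, 0, 0, 0, -0.042, 0, 0, 0, 0, 0, -0.044, 0, 0, 0, 0, 0, -0.046, 0, 0, 0, 0, 0, -0.048, 0, 0, 0, 0, 0, -0.048, 0, 0, 0, 0, 0],
)

```text
time: 6.1
eef_pos: [589.9, 125.1, 107.7]
orientation: [0.0, 0.02, 1.0, 0.0]
force: [-1.4, 0.1, 1.2]
width: 94.3
grasp_force: 0.5
```

Emit:
send_rows(
  targets=[-0.001, 0, 0, 0, 0, 0, -0.002, 0, 0, 0, 0, 0, -0.003, 0, 0, 0, 0, 0, -0.003, 0, 0, 0, 0, 0, -0.003, 0, 0, 0, 0, 0, -0.003, 0, 0, 0, 0, 0, -0.003, 0, 0, 0, 0, 0, -0.003, 0, 0, 0, 0, 0, -0.003, 0, 0, 0, 0, 0, -0.003, 0, 0, 0, 0, 0],
)

```text
time: 7.35
eef_pos: [592.7, 124.9, 107.7]
orientation: [0.0, 0.02, 1.0, -0.0]
force: [-0.0, -0.2, -0.0]
width: 93.9
grasp_force: 0.0
```

Emit:
send_rows(
  targets=[-0.001, 0, 0, 0, 0, 0, -0.002, 0, 0, 0, 0, 0, -0.003, 0, 0, 0, 0, 0, -0.003, 0, 0, 0, 0, 0, -0.003, 0, 0, 0, 0, 0, -0.003, 0, 0, 0, 0, 0, -0.003, 0, 0, 0, 0, 0, -0.003, 0, 0, 0, 0, 0, -0.003, 0, 0, 0, 0, 0, -0.003, 0, 0, 0, 0, 0],
)

```text
time: 8.6
eef_pos: [594.9, 124.9, 107.6]
orientation: [-0.001, 0.02, 1.0, -0.0]
force: [-5.3, 0.2, 5.0]
width: 94.3
grasp_force: 2.9
```

Emit:
send_rows(
  targets=[-0.001, 0, 0, 0, 0, 0, -0.002, 0, 0, 0, 0, 0, -0.002, 0, 0, 0, 0, 0, -0.002, 0, 0, 0, 0, 0, -0.002, 0, 0, 0, 0, 0, -0.002, 0, 0, 0, 0, 0, -0.002, 0, 0, 0, 0, 0, -0.002, 0, 0, 0, 0, 0, -0.002, 0, 0, 0, 0, 0, -0.002, 0, 0, 0, 0, 0],
)

```text
time: 9.85
eef_pos: [595.3, 124.9, 107.5]
orientation: [-0.004, 0.02, 1.0, -0.0]
force: [-13.4, -0.8, 11.3]
width: 94.0
grasp_force: 6.6
```

The fence contact is confirmed at about 13 N. Next I retreat, lift and rotate for the end push.

Emit:
send_rows(
  targets=[0.012, 0, 0, 0, 0, 0, 0.03, 0, 0, 0, 0, 0, 0.03, 0, -0.03, 0, 0, 0, 0.03, 0, -0.07, 0, 0, 0, 0.03, 0, -0.11, 0, 0, 0, 0.02, -0.02, -0.11, 0, 0, 10, 0, -0.045, -0.11, 0, 0, 20, -0.02, -0.07, -0.11, 0, 0, 30, -0.035, -0.1, -0.11, 0, 0, 40, -0.053, -0.12, -0.11, 0, 0, 50],
  jaw=0.06,
)

```text
time: 11.1
eef_pos: [646.2, 1.4, 217.6]
orientation: [0.001, 0.444, 0.896, 0.0]
force: [0.2, 0.8, -0.8]
width: 49.9
grasp_force: 0.0
```

```bash
python3 -c "
from h import *
shift(644,5,217,-1.612)
t=capture('top'); cv2.imwrite('pics/t4.png',cv2.resize(t['img'][130:230,140:340],None,fx=4,fy=4,interpolation=2))
for n in ['walnut']:
  for d in place_of(t,n)[:3]: print(d['conf'],d['point'],onz(t,d['point']))
  for d in cut_out(t,n)[:3]:
        c=cv2.findContours(d['pixels'].astype(np.uint8),0,2)[0]; c=max(c,key=cv2.contourArea)
        b=cv2.boxPoints(cv2.minAreaRect(c))
        print(n,d['conf'],d['pixels'].sum(),np.round([onz(t,q,40)[:2] for q in b]).tolist())
"
```

```text
t 11.1 tcp [646.2   1.4 217.6] psi -0.92 F [ 0.2  0.8 -0.8] shift [4.2 0.4 0.6] turn 39.7 q [-0.17  0.32  1.63 -0.    1.19 -0.82]
0.92 [227.6, 168.6] [653.3852106  120.95817826   0.        ]
0.7 [264.5, 269.4] [346.94171955   4.9926805    0.        ]
0.59 [122.1, 184.9] [601.24540505 443.61142424   0.        ]
walnut 0.95 723 [[600.0, 183.0], [700.0, 179.0], [697.0, 112.0], [596.0, 117.0]]
walnut 0.77 522 [[378.0, 32.0], [379.0, -42.0], [309.0, -42.0], [308.0, 31.0]]
walnut 0.67 711 [[396.0, 316.0], [425.0, 249.0], [345.0, 213.0], [316.0, 280.0]]
```

View pics/t4.png

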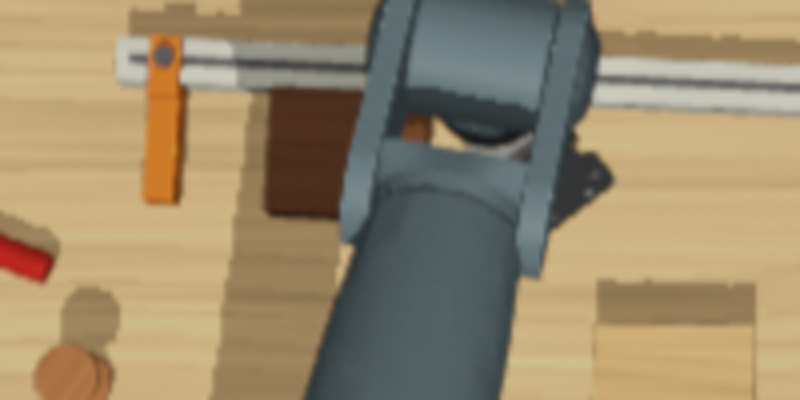

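The blank sits flush on the fence, with about 63 mm left to the stop (crop columns 183 to 267). I'll finish the turn and descend beside its right end.

Emit:
send_rows(
  targets=[0.003, 0, 0, 0, 0, 10, 0.003, 0, 0, 0, 0, 20, 0.003, 0, 0, 0, 0, 30, 0.003, 0, 0, 0, 0, 39.5, 0.003, 0, 0.03, 0, 0, 39.5, 0.003, 0, 0.06, 0, 0, 39.5, 0.003, 0, 0.09, 0, 0, 39.5, 0.003, 0, 0.11, 0, 0, 39.5, 0.003, 0, 0.11, 0, 0, 39.5, 0.003, 0, 0.11, 0, 0, 39.5],
)

```text
time: 12.5
eef_pos: [644.5, 5.3, 108.9]
orientation: [0.001, 0.718, 0.696, 0.001]
force: [0.0, -0.7, -0.6]
width: 50.2
grasp_force: 0.0
```

```bash
python3 -c "
from h import *
shift(643+.041*60,60,107,-1.612)
p=capture('wrist'); cv2.imwrite('pics/w2.png',p['img'])"
```

```text
t 12.5 tcp [644.5   5.3 108.9] psi -1.602 F [ 0.  -0.7 -0.6] shift [54.7 -0.8  1.9] turn 0.6 q [-0.17  0.46  1.67  0.    1.01 -0.14]
```

View pics/w2.png

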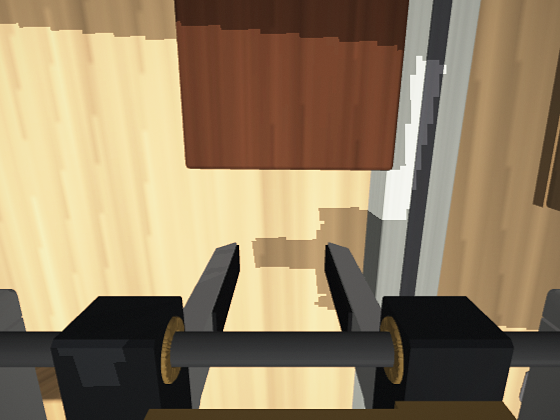

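The wrist view shows both fingers clear of the fence and facing the blank's end, rows 165–170, columns 185–392. Pushing along the fence.

Emit:
send_rows(
  targets=[0.015, 0, 0, 0, 0, 0.6, 0.03, 0, 0, 0, 0, 0.6, 0.042, 0, 0, 0, 0, 0.6, 0.05, -0.001, 0, 0, 0, 0.6, 0.058, -0.001, 0, 0, 0, 0.6, 0.066, -0.001, 0, 0, 0, 0.6, 0.074, -0.001, 0, 0, 0, 0.6, 0.082, -0.001, 0, 0, 0, 0.6, 0.09, -0.001, 0, 0, 0, 0.6, 0.097, -0.001, 0, 0, 0, 0.6],
)

```text
time: 13.8
eef_pos: [646.1, 102.5, 107.9]
orientation: [0.0, 0.722, 0.692, 0.0]
force: [0.0, -3.3, 2.3]
width: 49.9
grasp_force: 1.6
```

```bash
python3 -c "
from h import *
shift(643+.041*118,118,107,-1.612)
t=capture('top'); cv2.imwrite('pics/t5.png',cv2.resize(t['img'][130:230,140:340],None,fx=4,fy=4,interpolation=2))"
```

```text
t 13.8 tcp [646.1 102.5 107.9] psi -1.613 F [ 0.  -3.3  2.3] shift [15.6  1.1  0.8] turn -0.0 q [-0.02  0.48  1.64 -0.    1.02  0.03]
```

View pics/t5.png

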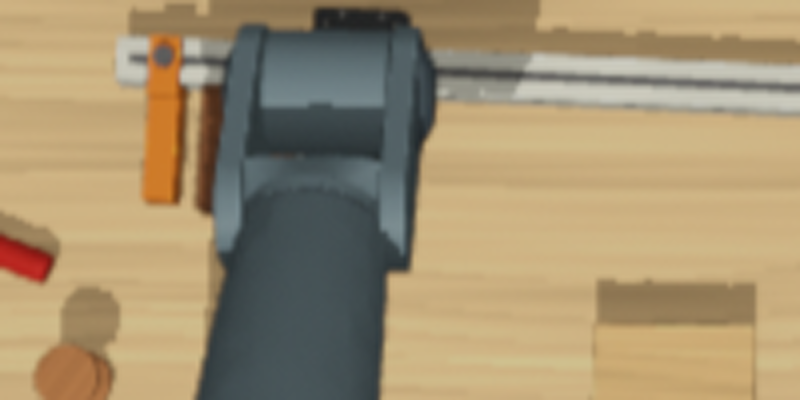

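About 13 mm is left (columns 182 to 200).

Emit:
send_rows(
  targets=[0.003, 0, 0, 0, 0, 0, 0.006, 0, 0, 0, 0, 0, 0.008, 0, 0, 0, 0, 0, 0.01, 0, 0, 0, 0, 0, 0.011, 0, 0, 0, 0, 0, 0.012, 0, 0, 0, 0, 0, 0.013, 0, 0, 0, 0, 0, 0.013, 0, 0, 0, 0, 0, 0.013, 0, 0, 0, 0, 0, 0.013, 0, 0, 0, 0, 0],
)

```text
time: 15.1
eef_pos: [646.4, 115.2, 107.5]
orientation: [-0.0, 0.722, 0.692, 0.0]
force: [0.2, -1.9, 0.9]
width: 49.8
grasp_force: 0.8
```

Emit:
send_rows(
  targets=[0.001, 0, 0, 0, 0, 0, 0.002, 0, 0, 0, 0, 0, 0.003, 0, 0, 0, 0, 0, 0.003, 0, 0, 0, 0, 0, 0.003, 0, 0, 0, 0, 0, 0.003, 0, 0, 0, 0, 0, 0.003, 0, 0, 0, 0, 0, 0.003, 0, 0, 0, 0, 0, 0.003, 0, 0, 0, 0, 0, 0.003, 0, 0, 0, 0, 0],
)

```text
time: 16.35
eef_pos: [646.5, 118.1, 107.5]
orientation: [-0.0, 0.722, 0.692, -0.0]
force: [-0.4, -0.1, 0.3]
width: 49.7
grasp_force: 0.0
```

Emit:
send_rows(
  targets=[0.001, 0, 0, 0, 0, 0, 0.002, 0, 0, 0, 0, 0, 0.003, 0, 0, 0, 0, 0, 0.003, 0, 0, 0, 0, 0, 0.003, 0, 0, 0, 0, 0, 0.003, 0, 0, 0, 0, 0, 0.003, 0, 0, 0, 0, 0, 0.003, 0, 0, 0, 0, 0, 0.003, 0, 0, 0, 0, 0, 0.003, 0, 0, 0, 0, 0],
)

```text
time: 17.6
eef_pos: [646.8, 120.3, 107.6]
orientation: [0.001, 0.722, 0.692, -0.001]
force: [0.2, -6.2, -0.7]
width: 49.6
grasp_force: 2.5
```

Emit:
send_rows(
  targets=[0.001, 0, 0, 0, 0, 0, 0.002, 0, 0, 0, 0, 0, 0.002, 0, 0, 0, 0, 0, 0.002, 0, 0, 0, 0, 0, 0.002, 0, 0, 0, 0, 0, 0.002, 0, 0, 0, 0, 0, 0.002, 0, 0, 0, 0, 0, 0.002, 0, 0, 0, 0, 0, 0.002, 0, 0, 0, 0, 0, 0.002, 0, 0, 0, 0, 0],
)

```text
time: 18.85
eef_pos: [647.0, 120.6, 107.7]
orientation: [0.002, 0.721, 0.692, -0.002]
force: [-0.3, -11.5, -0.6]
width: 49.8
grasp_force: 5.8
```

The stop contact is confirmed. Backing off, raising and retreating for a look.

Emit:
send_rows(
  targets=[-0.01, 0, 0, 0, 0, 0, -0.03, 0, 0, 0, 0, 0, -0.05, 0, 0, 0, 0, 0, -0.05, 0, -0.04, 0, 0, 0, -0.05, 0, -0.09, 0, 0, 0, -0.06, 0, -0.14, 0, 0, 0, -0.1, 0, -0.18, 0, 0, 0, -0.15, 0, -0.18, 0, 0, 0, -0.2, 0, -0.18, 0, 0, 0, -0.25, 0, -0.18, 0, 0, 0],
)

```text
time: 20.1
eef_pos: [635.7, -129.2, 287.9]
orientation: [0.0, 0.722, 0.692, 0.0]
force: [0.1, -0.5, -0.4]
width: 49.8
grasp_force: 0.0
```

```bash
python3 -c "
from h import *
shift(646,-130,287,-1.612)
t=capture('top'); cv2.imwrite('pics/t6.png',cv2.resize(t['img'][130:255,150:310],None,fx=4.5,fy=4.5,interpolation=2))
for d in place_of(t,'walnut')[:1]: print(d['conf'],onz(t,d['point']))
for d in cut_out(t,'walnut')[:1]:
        c=cv2.findContours(d['pixels'].astype(np.uint8),0,2)[0]; c=max(c,key=cv2.contourArea)
        b=cv2.boxPoints(cv2.minAreaRect(c)); print(d['conf'],d['pixels'].sum(),np.round([onz(t,q,40)[:2] for q in b]).tolist())
"
```

```text
t 20.1 tcp [ 635.7 -129.2  287.9] psi -1.614 F [ 0.1 -0.5 -0.4] shift [-0.4 10.3  0.9] turn -0.1 q [-0.38  0.25  1.57  0.    1.31 -0.33]
0.96 [361.96563571 265.29392157   0.        ]
0.7 1339 [[601.0, 251.0], [701.0, 249.0], [696.0, 125.0], [596.0, 128.0]]
```

View pics/t6.png

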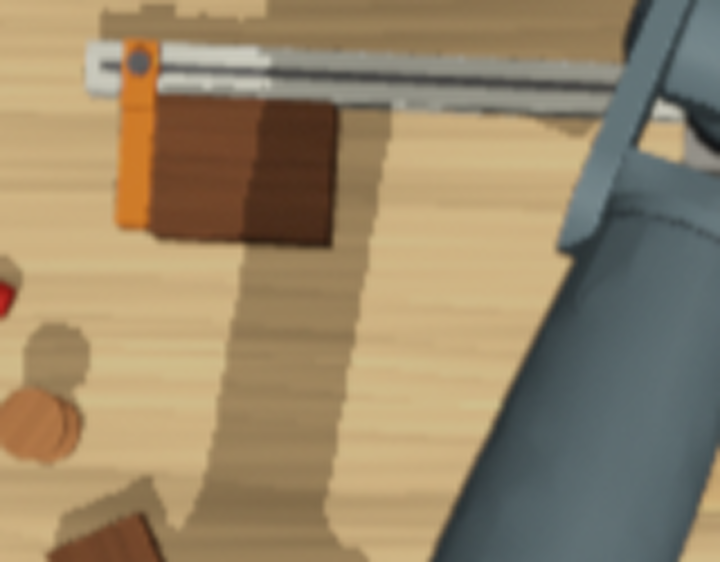

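It looks flush at both contacts (stop/blank at columns 152–158, fence at row ~98). A closer wrist look will confirm the gaps.

Emit:
send_rows(
  targets=[0.03, 0, 0, 0, 0, 0, 0.06, 0, 0, 0, 0, 0, 0.1, 0, 0, 0, 0, 0, 0.14, 0, 0, 0, 0, 0, 0.18, 0, 0, 0, 0, 0, 0.2, 0, 0, 0, 0, 0, 0.21, 0, 0, 0, 0, 0, 0.21, 0, 0, 0, 0, 0, 0.21, 0, 0, 0, 0, 0, 0.21, 0, 0, 0, 0, 0],
)

```text
time: 21.5
eef_pos: [645.2, 82.1, 287.7]
orientation: [0.0, 0.722, 0.692, -0.0]
force: [-0.2, 0.3, -0.0]
width: 50.2
grasp_force: 0.0
```

```bash
python3 -c "
from h import *
p=capture('wrist'); cv2.imwrite('pics/w3.png',p['img'])"
```

```text
(no output)
```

View pics/w3.png

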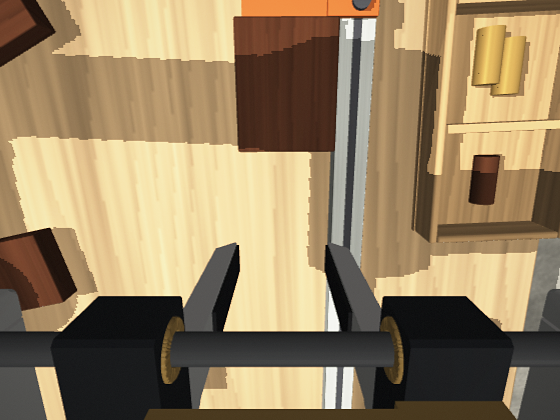

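The wrist view shows the blank's right edge (column ~335) on the fence edge and its top edge (row 16) on the orange stop, with no gap at either. The gripper is well clear above.

```bash
python3 -c "
from workcell import *
print(sign_off())"
```

```text
the job is handed in; nothing more can be done
None
```

The walnut blank is in the corner, long side against the fence and end against the stop, with no gap visible in the last wrist-camera view. I handed the job in shortly after 21.5 s of the 54 s with the gripper clear; the hand-in returned no verdict.

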